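# Turn a mould and its board over in a roll-over cage and lift the mould off

### The arm

A 6-joint arm with a two-finger parallel gripper is mounted at the origin on a cart in front of the work surface, level with it; the furniture and walls round the work are solid. World frame = base frame: x ahead of the robot, y to its left, z up, the work surface at z = 0. Lengths are in mm, angles in rad, forces in N, time in s.
With the tool pointing down it reaches from about 275 to 975 mm from the base axis. Payload 8.4 kg.
Tool frame: the origin (TCP) lies on the centre line of the jaws, within the pads' length; the fingertips stand 17 mm ahead of it and the grasp point (between the pads) lies 2 mm behind it; z points along the fingers, y is the line along which they close (so a half turn about z gives the same grasp; the last joint's range is limited). The gripper opens to 92 mm and grips with 3 to 60 N. Pads are 20 mm wide; open, the fingers measure 128 mm over their backs; the gripper's body (75 mm by 189 mm) begins 69 mm behind the grasp point.
Start: joints at [1.173, 0.353, 1.633, -0, 1.155, -0.002], TCP at [240.965, 576.683, 231.583] pointing down, gripper open.
Joint ranges: [-2.63, 2.63], [-0.92, 2.1], [0.06, 2.66], [-1.3, 4.44], [0, 2.69], [-3.02, 3.02]. Speed limits (rad/s): [2.22, 2.22, 2.79, 3.14, 3.14, 3.14].

### API

Orientations are given as a rotation vector (axis times angle).
In Python, from cell import monitor, imaging, workorder gives the robot as it stands.
- The arm moves only by the shell command python3 -m handwheel 'ROWS' [FORCE]. ROWS is JSON, a list of rows, each an object of numbers: "tx", "ty", "tz": the shift along the tool's x, y, z scaled (see below); "turn": the turn about the tool's z scaled (see below); "gripper": the opening, from -1 (shut) to 1 (fully open), so that 0 is half open. In form: [{"tx": .., "ty": .., "tz": .., "turn": .., "gripper": ..}, ...]. A call has 1 to 12 rows; each row is the pose to reach, as a shift and turn from the pose commanded when the call began, along the tool's axes at that moment; what a row does not reach only later rows make up. The controller multiplies each number of a shift by 0.1 m and each number of a turn by pi/2 rad. A row lasts 1/8 s, in which the tool goes at most 62.5 mm and 10.7 degrees, less where a joint would pass 70% of its speed; a pose out of reach is approached as far as the arm can. A call with a number of a shift or a turn outside -1 to 1 is refused whole. A call with a gripper value outside its range is refused whole. The fingers move at their own pace and stop on an object; FORCE is the grip in N (left out, the last holds). Time passes only in rows, so rows that repeat a pose let the fingers close. It gives the time, the measured TCP pose, the force, the opening and the grip force at its end, in the units of the state.
- monitor.get_state(): the state, without advancing time (a new reading comes with each control period).
- imaging.get_image(name): name is "scene" or "top" or "wrist"; returns the picture (384x512x3 uint8, red, green, blue); there is no depth.
- imaging.camera_info(name): a dict with "fovy" (degrees; the focal length in pixels is half the picture's height over the tangent of half this angle, whatever the lens; pixels are square), "cx", "cy" (the principal point, pixels), "dist" ([k1, k2, p1, p2, k3] as OpenCV has them; the pictures are not rectified), "pose" (4x4, takes a point from camera to world coordinates). Camera axes: x right, y up, looking along -z (the intrinsics and any distortion apply to the point x, -y, -z); pixel columns grow to the right and rows downward; lengths in mm; the calibration is good to about 2 mm. A picture is of the moment at which its call begins: read the wrist's pose just before it. camera_info takes no time and is no camera call; for the wrist camera it gives the pose at the moment of the call.
- workorder.close_job(): hands the job in; it is judged then, once.
The state is a dict: "time": time; "joint_positions": joint angles; "qd": joint speeds; "effort": joint torques, N m; "position": TCP position; "eef_rot": TCP orientation; "ft_force": force on the tool from outside, world axes, zero at the start; "wrist_torque": the same for the moment, N m; "grip_width": opening from 0.0 (shut) to 1.0 (fully open); "grasp_force": force on a finger pad.
Only numpy, scipy, OpenCV 4.12 (cv2) and the standard library are available. Lean on these libraries where they do the work, as an engineer would, in place of code of your own. Each camera call takes 0.05 s, during which the arm holds its last target. There are 200 camera calls.

### The job

Turn out the green casting: push the blue mould, with the board lying on it, along the in-bed into the metal cage, swing the red crank right over to its other stop so that both turn over together, and push the pair out of the cage onto the out-bed. Then lift the mould off, leaving the casting standing on the board, and set the mould down flat in the middle of the cork mat. Leave the tape measure, black bottle and padlock where they are.

Things in the scene. Friction and masses are not known exactly. Their poses are not given: they have to be found in the camera images.
- rig_base (a point): Middle of the fixed plywood base (104 x 352 mm) of the roll-over rig, on the desk. Axes: y along the line of travel, from cage to in-bed; x across it, towards the robot; z up. In-bed at +y, cage in the middle, out-bed at -y; pushed things travel in -y. Dark bearing posts stand at x = +-46 mm, 93 mm high.
- in_bed (a point): Middle of the top of the wooden in-bed, 49.5 mm above the desk, 118 mm from the base's middle; axes as rig_base. It spans y = -62 to +62 mm, 92 mm wide. Two fences, 66 mm apart and 16 mm high, guide the pair in y. The end away from the cage is open: a closed gripper pointing down can push from there.
- out_bed (a point): Middle of the top of the out-bed, 47.5 mm above the desk, at y = -113 mm from the base's middle; axes as rig_base. It spans y = -63 to +57 mm, 92 mm wide, no fences; a strip 4 mm thick and 8 mm high closes its far end. The 94 mm board is clear of the cage once its middle is at y < +13 mm from here.
- cage_axis (a point): Middle of the aluminium cage, on its axle (its x axis), 78 mm above the desk; it turns with the cage, at joint 0 its axes are the rig's. Outside 73 (x) x 101 (y -52 to +49) x 67 mm (z), inside 67 wide, 59 high. At joint 0: open at +y, end wall at -y (inner face y = -48), solid roof, floor with a lengthwise slot. Its corners sweep a 63 mm radius.
- cage_mouth (a point): Middle of the cage's open end, 49 mm from the axle: faces the in-bed at joint 0, the out-bed at joint pi. The middle of the roof, 44 mm wide, is cut back 17 mm here. Floors of beds and cage meet with steps of 1 mm, always downwards in the direction of travel, and 5 mm gaps.
- cage_end_slot (a point): Middle of the cage's end wall. A slot 37 to 40 mm wide runs up through the whole end wall and along the whole floor. After the half turn it is on top and on the in-bed's side: a closed gripper pointing down over the in-bed can go in through the end wall and along the top in -y, pushing the pair right through.
- cage (a joint): Angle of the cage about its axle: 0 = mouth to the in-bed, as at the start; pi (3.14) = turned over, mouth to the out-bed, roof underneath; a stop at each end. On the way the mouth points up, so the pair stays in. Light friction (0.12 N m); the crank's weight keeps it at either stop.
- crank_grip (a point): Middle of the red crank grip, 16 mm thick, 48 mm long, parallel to the axle, on the robot's side. From cage_axis in rig axes it is at (90, 80 cos q, 80 sin q) mm at joint q: level to the in-bed at 0, up at pi/2, level to the out-bed at pi. Pinch it from above and carry it round; it rolls between the fingers. The crank arm is 27 mm from here in -x.
- mould_centre (a point): Centre of the blue rigid mould, an open box 61 (x) x 81 (y) x 48 mm (z, out of its mouth), 0.22 kg. At the start mouth up on the in-bed, y along the travel, the casting upside down in it with 2 mm play (comes free by itself). With the board on it is 56 mm high. Turned over, its bottom is on top: grip it across the 61 mm sides, upper part.
- board: Plywood board 62 (x) x 94 (y) x 8 mm, 0.16 kg, lying on the mould. Origin: middle of the face that touches the mould; z points away from the mould (up at the start, down when turned over). A dark batten 5 mm thick at each end hooks 10 mm over the mould's end (1.7 mm play), so the two slide along together when pushed at an end.
- casting: Lime green plastic casting, 0.08 kg: foot 50 (x) x 70 (y) x 12 mm, block 44 x 50 mm on it, 42 mm high in all. Origin: middle of the foot's underside; z from the foot up through the block. At the start upside down in the mould, foot against the board, hidden.
- mat_centre (a point): Middle of the top (4 mm above the desk) of the fixed brown cork mat, 125 (x) x 110 mm (y), where the mould goes; either way up and any turn will do. Mind the black printer, fixed, 183 mm high, beyond the rig: its front face runs from world (0.56, 0.26) to (0.70, -0.18) m, so carry the mould in a straight line or nearer to the robot, not round in an arc.
- tape_measure: Bystander: yellow and black tape measure, 66 x 78 x 40 mm, on the desk. Origin at the middle of its underside.
- vial: Bystander: black screw-top bottle, 48 mm in diameter, 85 mm high, standing on the desk. Origin at the middle of its underside.
- padlock: Bystander: brass padlock lying flat, 57 x 38 x 18 mm, on the desk. Origin at the middle of its underside.

How it is judged (in metres and radians):
On the way, in this order (a step that is already met when the one before it is completed fails the run):
1. mould and board are together in the cage (within 14 mm of fully home), cage not yet turned (y of board in the frame of cage_axis between -0.014 and 0.014 m and x of board in the frame of cage_axis between -0.012 and 0.012 m and distance between mould_centre and board below 0.031 m and distance between casting and board below 0.012 m and value of joint cage below 0.15 rad), for 0.2 s.
2. the cage is turned right over with mould, casting and board still together in it (y of board in the frame of cage_axis between -0.014 and 0.014 m and x of board in the frame of cage_axis between -0.012 and 0.012 m and distance between mould_centre and board below 0.031 m and distance between casting and board below 0.012 m and value of joint cage above 3.05 rad), for 0.2 s.
3. the pair is out of the cage on the out-bed, board underneath, mould still on it (y of board in the frame of out_bed between -0.03 and 0.019 m and x of board in the frame of out_bed between -0.03 and 0.03 m and z of board in the frame of out_bed between 0.003 and 0.013 m and angle between each of board, mould_centre's own z axis and vertical above 3 rad and angle between casting's own z axis and vertical below 0.12 rad and distance between casting and board below 0.014 m and distance between mould_centre and board below 0.031 m), for 0.2 s.
At the end, for the whole second after the job is handed in: Casting upright (0.12 rad) within 14 mm of the middle of the turned-over board; board flat on the out-bed, clear of the cage (middle -30..+19 mm along, 30 mm across the bed's middle); mould flat on the mat, centre within 35 mm of the mat's; cage over 3.0 rad; all at rest (y of board in the frame of out_bed between -0.03 and 0.019 m and x of board in the frame of out_bed between -0.03 and 0.03 m and z of board in the frame of out_bed between 0.003 and 0.013 m and angle between board's own z axis and vertical above 3 rad and angle between casting's own z axis and vertical below 0.12 rad and distance between casting and board below 0.014 m and horizontal distance between mould_centre and mat_centre below 0.035 m and z of mould_centre in the frame of mat_centre between 0.019 and 0.029 m and (angle between mould_centre's own z axis and vertical below 0.1 rad or angle between mould_centre's own z axis and vertical above 3.04 rad) and value of joint cage above 3 rad and linear speed of each of mould, board, casting below 0.02 m/s); the robot touches nothing.
It fails at once if tape measure moved more than 30 mm (distance of tape_measure from where it was at the start of the episode above 0.03 m).
It fails at once if vial moved more than 30 mm (distance of vial from where it was at the start of the episode above 0.03 m).
It fails at once if padlock moved more than 30 mm (distance of padlock from where it was at the start of the episode above 0.03 m).
It fails at once if the casting falls below the beds (height (world z) of casting below 0.035 m).
It also fails if it takes over 72 s, if anything falls off the work surface, if the arm or the gripper's body presses on something with over 40 N, if the wrist force passes 120 N, or if a joint passes its speed limit or range.

## Working session

There is one attempt and no reset: what is moved stays moved. The work goes in short steps, Python scripts to look and compute and a shell command to move; the robot and the scene stay as the last step left them, time stands still between calls to the robot, and variables do not carry over. Pictures are saved under pics/ and viewed, at most 10 in all, crops included, and the job is handed in when it is done.

```bash
mkdir -p pics
cat > h.py <<'E'
import numpy as np, cv2
from cell import monitor, imaging, workorder
def info(n):
    c=imaging.camera_info(n); f=192/np.tan(np.radians(c['fovy'])/2)
    return np.array([[f,0,c['cx']],[0,f,c['cy']],[0,0,1]]),np.array(c['dist'],float),np.array(c['pose'])
def unproj(n,uv,z,cam=None):
    K,d,P=cam or info(n)
    q=cv2.undistortPoints(np.array(uv,float).reshape(-1,1,2),K,d).reshape(-1,2)
    r=np.c_[q[:,0],-q[:,1],-np.ones(len(q))]@P[:3,:3].T
    o=P[:3,3]; return o+r*((np.asarray(z)-o[2])/r[:,2])[:,None]
def proj(n,X,cam=None):
    K,d,P=cam or info(n)
    c=(np.array(X,float).reshape(-1,3)-P[:3,3])@P[:3,:3]
    return cv2.projectPoints(c*[1,-1,-1],np.zeros(3),np.zeros(3),K,d)[0].reshape(-1,2)
def snap(n,f,crop=None,s=1):
    im=imaging.get_image(n)
    if crop: a,b,c,e=crop; im=im[b:e,a:c]
    im=cv2.resize(im,None,fx=s,fy=s,interpolation=cv2.INTER_CUBIC)
    cv2.imwrite('pics/'+f,im[:,:,::-1])
E
python3 - <<'E'
from h import *
snap('scene','s1.png',s=1.5);snap('top','t1.png',s=1.5)
s=monitor.get_state();print(s)
for n in('scene','top','wrist'):print(n,info(n))
E
```

```text
{'time': 0.1, 'joint_positions': array([ 1.17257712e+00,  3.53611761e-01,  1.63406973e+00,  3.55375569e-05,
        1.15521188e+00, -2.41490064e-03]), 'qd': array([-0.00013803, -0.00063302, -0.00142048,  0.00148153, -0.00027849,
       -0.00021356]), 'effort': array([ 3.69882800e-04, -5.94900978e+01, -3.34926510e+01,  6.97025517e-02,
        1.84957730e-02, -5.08671326e-05]), 'position': array([240.79706186, 576.27516394, 230.91396712]), 'eef_rot': array([-6.17642392e-01, -3.07998248e+00,  1.99195841e-03]), 'ft_force': array([ 0.2225    , -0.28222784,  0.12521781]), 'wrist_torque': array([0.02627573, 0.04286042, 0.02353577]), 'grasp_force': 0.0, 'grip_width': 1.0009192169157186}
scene (array([[360.97236277,   0.        , 253.24745762],
       [  0.        , 360.97236277, 192.47712529],
       [  0.        ,   0.        ,   1.        ]]), array([-0.00994608,  0.        ,  0.        ,  0.        ,  0.        ]), array([[ 7.75231284e-01,  2.67562457e-01, -5.72212188e-01,
        -1.43261824e+02],
       [-6.31649538e-01,  3.19831233e-01, -7.06205950e-01,
        -6.72810396e+02],
      
[... 619 characters left out ...]
4679e-01,
         1.28740137e+03],
       [ 0.00000000e+00,  0.00000000e+00,  0.00000000e+00,
         1.00000000e+00]]))
wrist (array([[329.42491815,   0.        , 261.84907042],
       [  0.        , 329.42491815, 185.68840786],
       [  0.        ,   0.        ,   1.        ]]), array([-0.07290166,  0.        ,  0.        ,  0.        ,  0.        ]), array([[ 3.85625661e-01, -8.87506996e-01, -2.52238343e-01,
         1.70524162e+02],
       [ 9.22654686e-01,  3.70613293e-01,  1.06555700e-01,
         6.07958336e+02],
       [-1.08604650e-03, -2.73819501e-01,  9.61780485e-01,
         3.84933558e+02],
       [ 0.00000000e+00,  0.00000000e+00,  0.00000000e+00,
         1.00000000e+00]]))
```

View pics/s1.png

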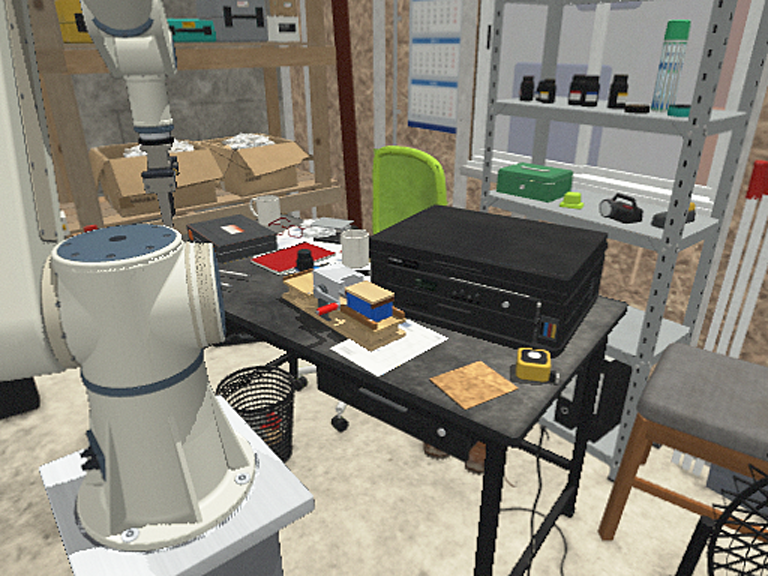

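View pics/t1.png

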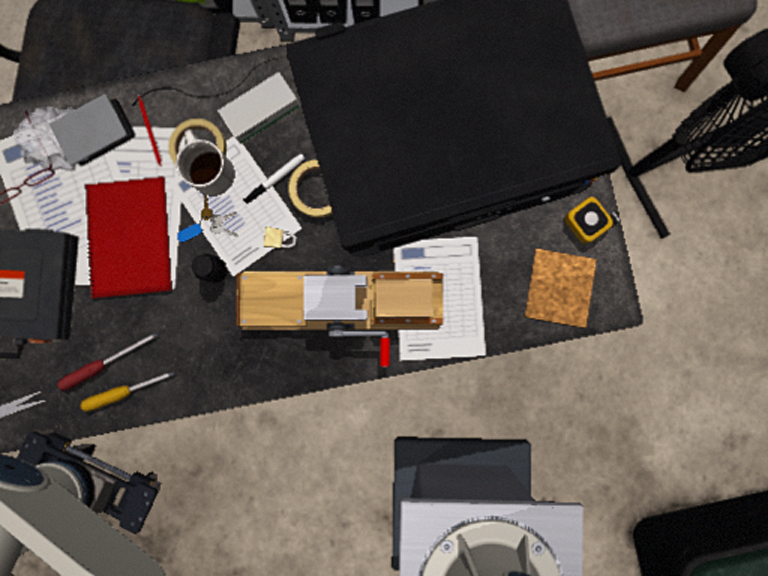

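The top view shows the rig lying along image x (out-bed left, in-bed right), with the grip at about (385,350)/1.5, the mat at about (562,287)/1.5 and the bottle at about (208,267)/1.5. I'll enlarge it.

Run:
```python
from h import *
snap('top','t2.png',(145,155,411,255),3)
```

```text
(no output)
```

View pics/t2.png

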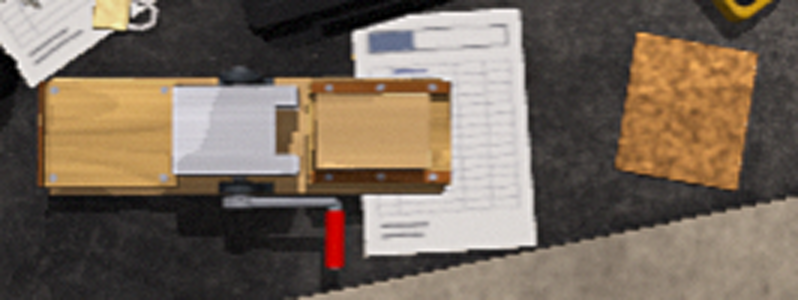

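Run:
```python
from h import *
def g(l,z,n='top'):
    p=unproj(n,np.array(l)/3+[145,155],z); return p.round(1)
print('obscrew',g([(53,90),(165,90),(53,179),(165,178)],47.5)[:,:2])
print('obedge corners l t,b r',g([(45,80),(45,187),(172,82)],47.5)[:,:2])
print('fscrew',g([(329,88),(432,87),(329,177),(432,176)],65.5)[:,:2])
print('fence end',g([(450,82),(448,184)],65.5)[:,:2])
b=g([(316,93),(431,93),(431,167),(316,167)],105.5);print('board',b[:,:2],b.mean(0))
print('grip',g([(335,208),(335,238),(335,268)],[86,86,86])[:,:2])
m=g([(640,32),(756,52),(737,189),(616,168)],4);print('mat',m[:,:2],m.mean(0))
print('cage roof',g([(173,86),(173,175),(298,86),(298,175)],111.5)[:,:2])
```

```text
obscrew [[534.1 440.3]
 [535.9 342.5]
 [456.9 437.4]
 [459.8 340.2]]
obedge corners l t,b r [[542.7 447.6]
 [449.9 444.1]
 [543.  336.7]]
fscrew [[538.9 199.8]
 [541.4 112.1]
 [463.3 198.2]
 [465.8 111. ]]
fence end [[546.   96.9]
 [459.3  97.3]]
board [[531.5 209.2]
 [533.3 114.5]
 [472.4 113.6]
 [470.6 207.9]] [501.95 161.3  105.5 ]
grip [[437.3 192.1]
 [412.4 191.6]
 [387.7 191. ]]
mat [[ 599.3  -76.1]
 [ 583.2 -180. ]
 [ 460.5 -162.7]
 [ 477.1  -55.1]] [ 530.025 -118.475    4.   ]
cage roof [[534.6 326.8]
 [461.6 324.6]
 [536.5 223.9]
 [463.6 222.2]]
```

```bash
python3 -m handwheel '[{"tx":-0.5,"turn":-0.13,"gripper":-1},{"tx":-1,"turn":-0.268,"gripper":-1},{"tx":-1,"turn":-0.268,"gripper":-1},{"tx":-1,"turn":-0.268,"gripper":-1}]'
R='' ; python3 -m handwheel '[{"tx":-0.16,"ty":-0.47,"gripper":-1},{"tx":-0.32,"ty":-0.94,"gripper":-1},{"tx":-0.32,"ty":-0.94,"gripper":-1},{"tx":-0.32,"ty":-0.94,"gripper":-1}]'
```

```text
schema error: expected keys tx, ty, tz, turn, gripper
schema error: expected keys tx, ty, tz, turn, gripper
```

All the keys are required.

```bash
python3 -m handwheel '[{"tx":-0.5,"ty":0,"tz":0,"turn":-0.13,"gripper":-1},{"tx":-1,"ty":0,"tz":0,"turn":-0.268,"gripper":-1},{"tx":-1,"ty":0,"tz":0,"turn":-0.268,"gripper":-1},{"tx":-1,"ty":0,"tz":0,"turn":-0.268,"gripper":-1}]'
python3 -m handwheel '[{"tx":-0.16,"ty":-0.47,"tz":0,"turn":0,"gripper":-1},{"tx":-0.32,"ty":-0.94,"tz":0,"turn":0,"gripper":-1},{"tx":-0.32,"ty":-0.94,"tz":0,"turn":0,"gripper":-1}]'
```

```text
time: 0.65
position: [333.6, 537.7, 231.2]
eef_rot: [0.037, -3.141, 0.001]
ft_force: [0.0, -0.9, 0.9]
grip_width: 0.588
grasp_force: 0.0
time: 1.02
position: [367.7, 442.8, 231.6]
eef_rot: [0.035, -3.141, 0.002]
ft_force: [-0.2, 0.6, -0.1]
grip_width: 0.265
grasp_force: 0.0
```

```bash
for i in 1 2 3 4; do python3 -m handwheel '[{"tx":-0.16,"ty":-0.465,"tz":0,"turn":0,"gripper":-1},{"tx":-0.32,"ty":-0.93,"tz":0,"turn":0,"gripper":-1},{"tx":-0.32,"ty":-0.93,"tz":0,"turn":0,"gripper":-1}]' | head -2; done
python3 - <<'E'
from h import *
snap('wrist','w1.png',s=1.5)
E
```

```text
time: 1.4
position: [402.2, 351.7, 231.7]
time: 1.78
position: [436.8, 260.1, 231.7]
time: 2.15
position: [471.5, 168.3, 231.7]
time: 2.52
position: [506.1, 76.4, 231.6]
```

View pics/w1.png

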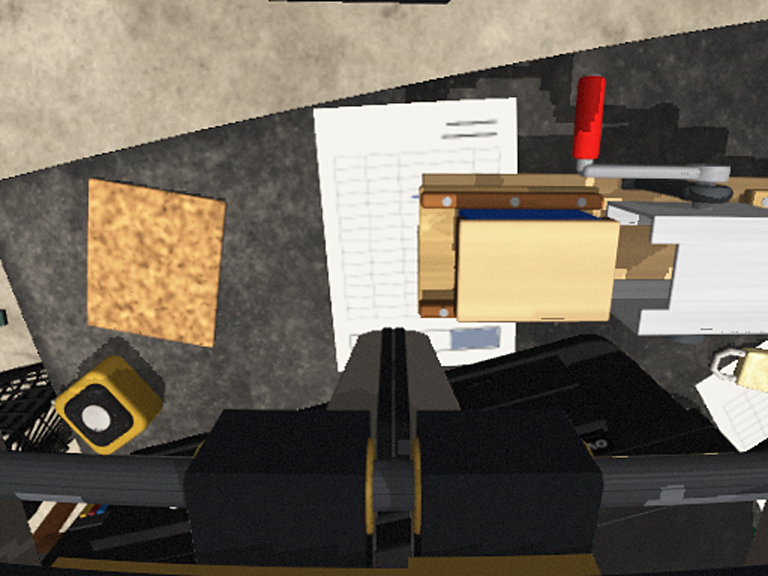

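The wrist view shows the board top at (457,220)–(613,321), the mat corners at (90,179), (225,202), (213,346) and (88,324), and the fingers shut clear of the in-bed's end. I'll use it to cross-check the positions.

Run:
```python
from h import *
f=lambda l,z:unproj('wrist',np.array(l)/1.5,z).round(1)[:,:2]
b=f([(457,220),(617,220),(611,321),(457,321)],105.5);print(b,b.mean(0))
m=f([(90,179),(225,202),(213,346),(88,324)],4);print(m.mean(0))
print(f([(446,201),(582,201)],65.5), f([(443,312)],65.5))
print(f([(590,118)],86))
```

```text
[[473.2 115.2]
 [470.6 208.4]
 [532.8 213.9]
 [534.7 118.8]] [502.825 164.075]
[ 531.45 -114.6 ]
[[467.4 112.8]
 [464.8 201.9]] [[543.4 114.7]]
[[413.6 193.1]]
```

```bash
python3 -m handwheel '[{"tx":0.012,"ty":-0.05,"tz":0.4,"turn":0,"gripper":-1},{"tx":0.012,"ty":-0.05,"tz":0.8,"turn":0,"gripper":-1},{"tx":0.012,"ty":-0.05,"tz":0.8,"turn":0,"gripper":-1}]' | head -2
python3 -m handwheel '[{"tx":0,"ty":0,"tz":0.4,"turn":0,"gripper":-1},{"tx":0,"ty":0,"tz":0.74,"turn":0,"gripper":-1},{"tx":0,"ty":0,"tz":0.74,"turn":0,"gripper":-1}]' 
python3 -m handwheel '[{"tx":0,"ty":0.1,"tz":0,"turn":0,"gripper":-1},{"tx":0,"ty":0.2,"tz":0,"turn":0,"gripper":-1},{"tx":0,"ty":0.25,"tz":0,"turn":0,"gripper":-1},{"tx":0,"ty":0.3,"tz":0,"turn":0,"gripper":-1},{"tx":0,"ty":0.35,"tz":0,"turn":0,"gripper":-1},{"tx":0,"ty":0.4,"tz":0,"turn":0,"gripper":-1}]'
```

```text
time: 2.95
position: [501.6, 73.1, 149.4]
time: 3.32
position: [503.1, 72.4, 77.3]
eef_rot: [0.041, -3.139, 0.0]
ft_force: [-0.1, -0.1, 0.2]
grip_width: 0.0
grasp_force: 0.0
time: 4.08
position: [503.5, 110.7, 78.4]
eef_rot: [-0.04, 3.14, -0.002]
ft_force: [0.1, -8.8, 7.1]
grip_width: 0.002
grasp_force: 4.4
```

```bash
python3 -m handwheel '[{"tx":0,"ty":0.1,"tz":0,"turn":0,"gripper":-1},{"tx":0,"ty":0.2,"tz":0,"turn":0,"gripper":-1},{"tx":0,"ty":0.3,"tz":0,"turn":0,"gripper":-1},{"tx":0,"ty":0.4,"tz":0,"turn":0,"gripper":-1},{"tx":0,"ty":0.5,"tz":0,"turn":0,"gripper":-1},{"tx":0,"ty":0.58,"tz":0,"turn":0,"gripper":-1},{"tx":0,"ty":0.66,"tz":0,"turn":0,"gripper":-1},{"tx":0,"ty":0.74,"tz":0,"turn":0,"gripper":-1},{"tx":0,"ty":0.8,"tz":0,"turn":0,"gripper":-1},{"tx":0,"ty":0.84,"tz":0,"turn":0,"gripper":-1},{"tx":0,"ty":0.88,"tz":0,"turn":0,"gripper":-1}]'
python3 - <<'E'
from h import *
snap('wrist','w2.png',(100,0,512,300),1.8)
E
```

```text
time: 5.45
position: [500.6, 199.4, 77.6]
eef_rot: [0.04, -3.141, 0.0]
ft_force: [0.7, -2.8, 0.7]
grip_width: 0.006
grasp_force: 1.6
```

View pics/w2.png

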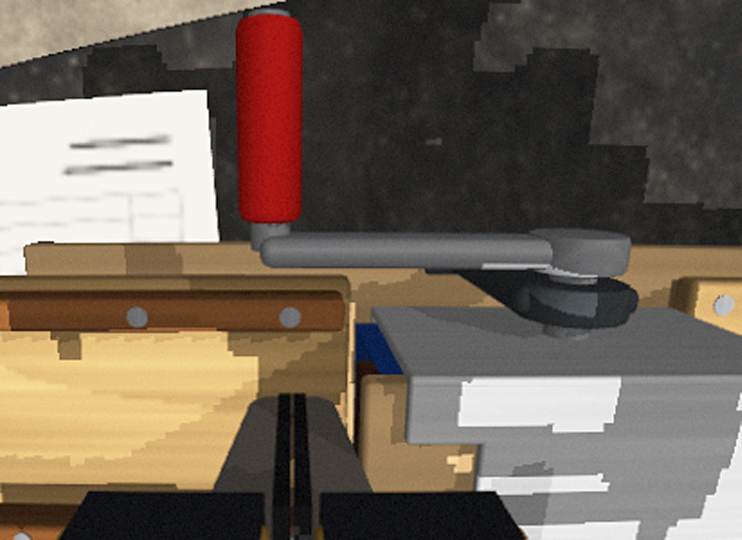

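The board's trailing end is at crop (361,430), sticking out of the cage mouth, whose edge is at (408,430).

Run:
```python
from h import *
print(unproj('wrist',np.array([(361,420),(409,420)])/1.8+[100,0],[105,111.5]).round(1),monitor.get_state()['position'])
```

```text
[[480.6 217.2 105. ]
 [477.5 226.9 111.5]] [500.62513841 199.81838585  77.5841856 ]
```

```bash
python3 -m handwheel '[{"tx":0,"ty":0.04,"tz":0,"turn":0,"gripper":-1},{"tx":0,"ty":0.07,"tz":0,"turn":0,"gripper":-1},{"tx":0,"ty":0.09,"tz":0,"turn":0,"gripper":-1},{"tx":0,"ty":0.11,"tz":0,"turn":0,"gripper":-1}]' 
python3 -m handwheel '[{"tx":0,"ty":0.01,"tz":0,"turn":0,"gripper":-1},{"tx":0,"ty":0.02,"tz":0,"turn":0,"gripper":-1},{"tx":0,"ty":0.02,"tz":0,"turn":0,"gripper":-1}]'
```

```text
time: 6.0
position: [500.3, 210.3, 77.6]
eef_rot: [0.04, -3.141, 0.0]
ft_force: [0.1, -3.5, -0.3]
grip_width: 0.005
grasp_force: 1.6
time: 6.38
position: [499.8, 211.6, 77.4]
eef_rot: [0.04, -3.14, 0.002]
ft_force: [-0.6, -6.4, 0.1]
grip_width: 0.004
grasp_force: 3.3
```

```bash
python3 -m handwheel '[{"tx":0,"ty":-0.4,"tz":0,"turn":0,"gripper":-1},{"tx":0,"ty":-0.4,"tz":0,"turn":0,"gripper":-1},{"tx":0,"ty":-0.4,"tz":-0.45,"turn":0,"gripper":-1},{"tx":0,"ty":-0.4,"tz":-0.87,"turn":0,"gripper":-1},{"tx":0,"ty":-0.4,"tz":-0.87,"turn":0,"gripper":-1}]' |head -2
python3 -m handwheel '[{"tx":0.44,"ty":0.11,"tz":0,"turn":0,"gripper":0},{"tx":0.88,"ty":0.225,"tz":0,"turn":0,"gripper":0},{"tx":0.88,"ty":0.225,"tz":0,"turn":0,"gripper":0},{"tx":0.88,"ty":0.225,"tz":0,"turn":0,"gripper":0}]'
python3 - <<'E'
from h import *
snap('wrist','w3.png',s=1.5)
print(proj('wrist',[[412.5,192,78],[412.5,192,86]])*1.5, proj('top',[[412.5,192,86]]))
E
```

```text
time: 7.0
position: [503.7, 173.9, 167.9]
time: 7.5
position: [413.4, 193.1, 164.4]
eef_rot: [-0.041, 3.141, 0.001]
ft_force: [-1.1, -0.2, 0.4]
grip_width: 0.42
grasp_force: 0.0
[[387.57119466 290.78630499]
 [387.41736021 295.61870686]] [[256.49006767 234.30447598]]
```

View pics/w3.png

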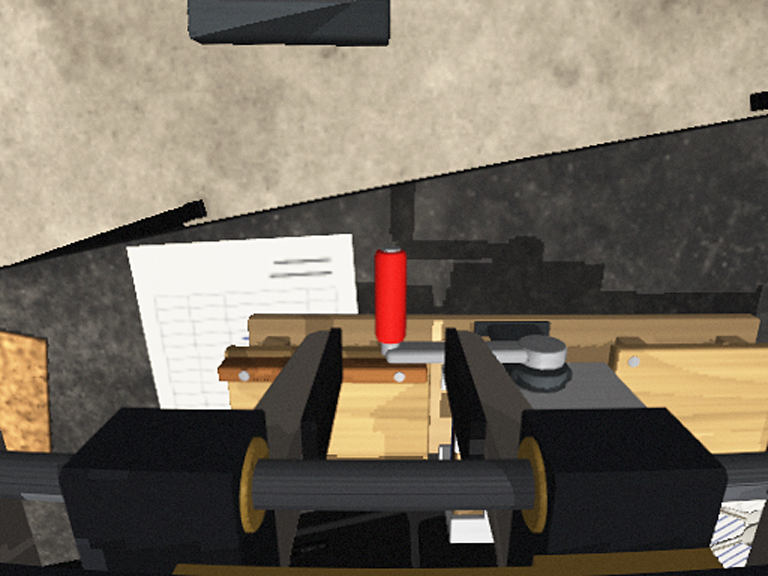

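The red grip's middle is at (390,297) and sits between the jaws, matching the prediction of (387,295). I'll descend and pinch it.

```bash
python3 -m handwheel '[{"tx":0,"ty":0,"tz":0.4,"turn":0,"gripper":0},{"tx":0,"ty":0,"tz":0.75,"turn":0,"gripper":0},{"tx":0,"ty":0,"tz":0.87,"turn":0,"gripper":0},{"tx":0,"ty":0,"tz":0.87,"turn":0,"gripper":-1},{"tx":0,"ty":0,"tz":0.87,"turn":0,"gripper":-1},{"tx":0,"ty":0,"tz":0.87,"turn":0,"gripper":-1},{"tx":0,"ty":0,"tz":0.87,"turn":0,"gripper":-1},{"tx":0,"ty":0,"tz":0.87,"turn":0,"gripper":-1}]' 15
```

```text
time: 8.55
position: [413.5, 191.8, 78.4]
eef_rot: [-0.041, 3.14, -0.002]
ft_force: [2.5, -7.3, 1.2]
grip_width: 0.164
grasp_force: 15.0
```

```bash
python3 -m handwheel '[{"tx":0,"ty":0.012,"tz":-0.139,"turn":0,"gripper":-1},{"tx":0,"ty":0.048,"tz":-0.274,"turn":0,"gripper":-1},{"tx":0,"ty":0.107,"tz":-0.4,"turn":0,"gripper":-1},{"tx":0,"ty":0.187,"tz":-0.514,"turn":0,"gripper":-1},{"tx":0,"ty":0.286,"tz":-0.613,"turn":0,"gripper":-1},{"tx":0,"ty":0.4,"tz":-0.693,"turn":0,"gripper":-1},{"tx":0,"ty":0.526,"tz":-0.752,"turn":0,"gripper":-1},{"tx":0,"ty":0.661,"tz":-0.788,"turn":0,"gripper":-1},{"tx":0,"ty":0.8,"tz":-0.8,"turn":0,"gripper":-1}]'
```

```text
time: 9.68
position: [411.4, 272.4, 159.0]
eef_rot: [-0.04, 3.139, -0.001]
ft_force: [2.1, -5.3, 4.9]
grip_width: 0.165
grasp_force: 15.0
```

```bash
python3 -m handwheel '[{"tx":0,"ty":0.139,"tz":0.012,"turn":0,"gripper":-1},{"tx":0,"ty":0.274,"tz":0.048,"turn":0,"gripper":-1},{"tx":0,"ty":0.4,"tz":0.107,"turn":0,"gripper":-1},{"tx":0,"ty":0.514,"tz":0.187,"turn":0,"gripper":-1},{"tx":0,"ty":0.613,"tz":0.286,"turn":0,"gripper":-1},{"tx":0,"ty":0.693,"tz":0.4,"turn":0,"gripper":-1},{"tx":0,"ty":0.752,"tz":0.526,"turn":0,"gripper":-1},{"tx":0,"ty":0.788,"tz":0.661,"turn":0,"gripper":-1},{"tx":0,"ty":0.8,"tz":0.78,"turn":0,"gripper":-1},{"tx":0,"ty":0.8,"tz":0.8,"turn":0,"gripper":-1},{"tx":0,"ty":0.8,"tz":0.81,"turn":0,"gripper":-1}]'
```

```text
time: 11.05
position: [408.4, 351.7, 77.0]
eef_rot: [0.039, -3.14, 0.002]
ft_force: [-2.3, -11.2, 23.4]
grip_width: 0.166
grasp_force: 15.0
```

```bash
python3 -m handwheel '[{"tx":0,"ty":0,"tz":0,"turn":0,"gripper":0},{"tx":0,"ty":0,"tz":0,"turn":0,"gripper":0},{"tx":0,"ty":0,"tz":-0.1,"turn":0,"gripper":0},{"tx":0,"ty":0,"tz":-0.5,"turn":0,"gripper":0},{"tx":0,"ty":0,"tz":-1,"turn":0,"gripper":-1},{"tx":0,"ty":0,"tz":-1,"turn":0,"gripper":-1}]' 20
for i in 1 2; do python3 -m handwheel '[{"tx":-0.23,"ty":-0.44,"tz":0,"turn":0,"gripper":-1},{"tx":-0.45,"ty":-0.88,"tz":0,"turn":0,"gripper":-1},{"tx":-0.45,"ty":-0.88,"tz":0,"turn":0,"gripper":-1}]'|head -2; done
python3 - <<'E'
from h import *
snap('wrist','w4.png',s=1.5)
E
```

```text
time: 11.8
position: [410.6, 354.3, 180.7]
eef_rot: [-0.04, 3.136, 0.008]
ft_force: [-0.8, 0.2, -0.3]
grip_width: 0.303
grasp_force: 0.0
time: 12.18
position: [456.5, 263.3, 175.9]
time: 12.55
position: [503.7, 177.3, 176.0]
```

View pics/w4.png

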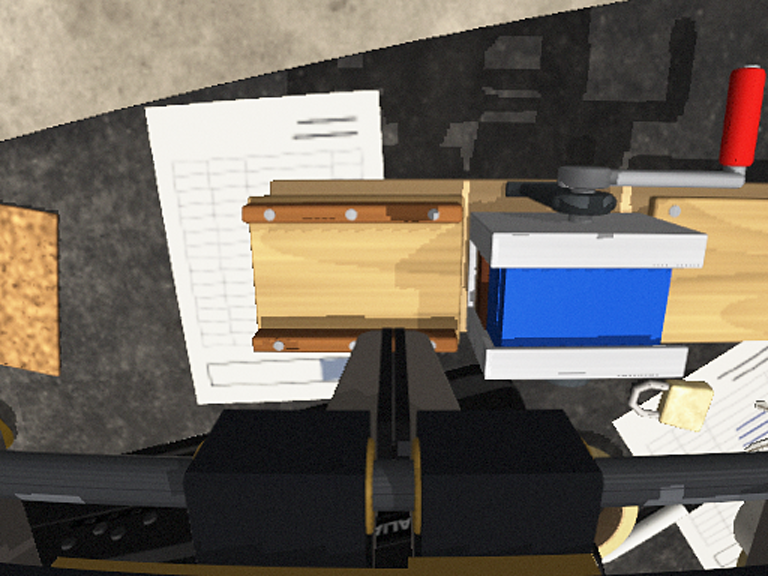

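The cage is over, with the blue mould bottom visible through the slot, whose edges are at rows 267 and 348.

```bash
python3 - <<'E'
from h import *
print(unproj('wrist',np.array([(502,267),(502,347),(668,267),(660,347),(492,233),(705,233)])/1.5,111.5).round(1),monitor.get_state()['position'])
E
python3 -m handwheel '[{"tx":0.017,"ty":0,"tz":0.4,"turn":0,"gripper":-1},{"tx":0.017,"ty":0,"tz":0.7,"turn":0,"gripper":-1},{"tx":0.017,"ty":0,"tz":0.7,"turn":0,"gripper":-1},{"tx":0.017,"ty":0,"tz":0.7,"turn":0,"gripper":-1}]'
```

```text
[[482.2 229.8 111.5]
 [521.9 233.2 111.5]
 [480.3 308.5 111.5]
 [520.8 311.8 111.5]
 [466.6 224.  111.5]
 [463.7 323.8 111.5]] [503.00404746 178.48907615 176.03067453]
time: 13.1
position: [501.5, 179.8, 107.3]
eef_rot: [-0.041, 3.141, 0.001]
ft_force: [1.0, -0.1, -0.5]
grip_width: 0.004
grasp_force: 0.0
```

```bash
python3 -m handwheel '[{"tx":-0.01,"ty":0,"tz":0.25,"turn":0,"gripper":-1},{"tx":-0.01,"ty":0,"tz":0.36,"turn":0,"gripper":-1},{"tx":-0.01,"ty":0,"tz":0.36,"turn":0,"gripper":-1},{"tx":-0.01,"ty":0.12,"tz":0.36,"turn":0,"gripper":-1},{"tx":-0.01,"ty":0.22,"tz":0.36,"turn":0,"gripper":-1},{"tx":-0.01,"ty":0.3,"tz":0.36,"turn":0,"gripper":-1},{"tx":-0.01,"ty":0.37,"tz":0.36,"turn":0,"gripper":-1},{"tx":-0.01,"ty":0.44,"tz":0.36,"turn":0,"gripper":-1},{"tx":-0.01,"ty":0.51,"tz":0.36,"turn":0,"gripper":-1}]' 
python3 -m handwheel '[{"tx":0,"ty":0.07,"tz":0,"turn":0,"gripper":-1},{"tx":0,"ty":0.14,"tz":0,"turn":0,"gripper":-1},{"tx":0,"ty":0.21,"tz":0,"turn":0,"gripper":-1},{"tx":0,"ty":0.28,"tz":0,"turn":0,"gripper":-1},{"tx":0,"ty":0.35,"tz":0,"turn":0,"gripper":-1},{"tx":0,"ty":0.42,"tz":0,"turn":0,"gripper":-1},{"tx":0,"ty":0.49,"tz":0,"turn":0,"gripper":-1}]'
```

```text
time: 14.22
position: [501.2, 229.5, 70.7]
eef_rot: [0.04, -3.141, 0.002]
ft_force: [0.4, -6.3, 3.3]
grip_width: 0.004
grasp_force: 3.2
time: 15.1
position: [500.3, 278.0, 71.1]
eef_rot: [-0.041, 3.141, -0.003]
ft_force: [1.1, -9.9, 9.0]
grip_width: 0.004
grasp_force: 5.4
```

Sliding well. Another 46 mm, slowing at the end.

```bash
python3 -m handwheel '[{"tx":0,"ty":0.07,"tz":0,"turn":0,"gripper":-1},{"tx":0,"ty":0.14,"tz":0,"turn":0,"gripper":-1},{"tx":0,"ty":0.21,"tz":0,"turn":0,"gripper":-1},{"tx":0,"ty":0.28,"tz":0,"turn":0,"gripper":-1},{"tx":0,"ty":0.34,"tz":0,"turn":0,"gripper":-1},{"tx":0,"ty":0.39,"tz":0,"turn":0,"gripper":-1},{"tx":0,"ty":0.43,"tz":0,"turn":0,"gripper":-1},{"tx":0,"ty":0.45,"tz":0,"turn":0,"gripper":-1},{"tx":0,"ty":0.46,"tz":0,"turn":0,"gripper":-1}]'
python3 - <<'E'
from h import *
snap('top','t3.png',(145,155,345,255),4)
E
```

```text
time: 16.23
position: [498.4, 324.2, 70.6]
eef_rot: [0.04, -3.141, 0.002]
ft_force: [-0.6, -6.4, 4.9]
grip_width: 0.003
grasp_force: 3.4
```

View pics/t3.png

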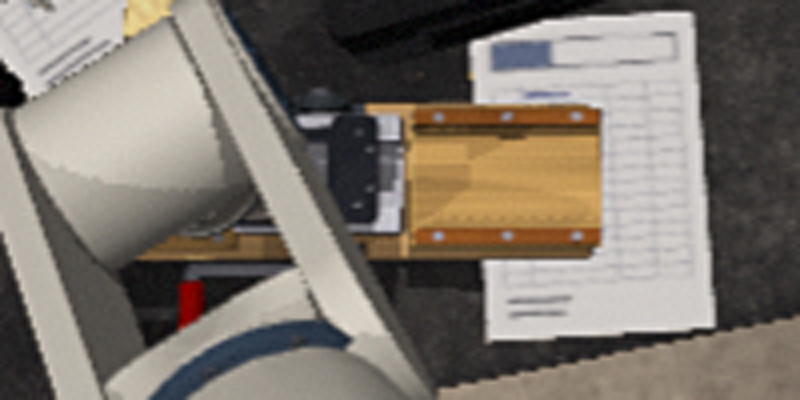

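The arm hides the pair from the top camera. I'll back off, rise, turn the jaws 90°, and look with the wrist camera.

```bash
python3 -m handwheel '[{"tx":0,"ty":-0.1,"tz":0,"turn":0,"gripper":-1},{"tx":0,"ty":-0.14,"tz":0,"turn":0,"gripper":-1},{"tx":0,"ty":-0.14,"tz":-0.5,"turn":0,"gripper":-1},{"tx":0,"ty":-0.14,"tz":-1,"turn":0,"gripper":-1},{"tx":0,"ty":-0.14,"tz":-1,"turn":0,"gripper":-1}]' | head -2
python3 -m handwheel '[{"tx":0,"ty":0.2,"tz":-0.4,"turn":0.1,"gripper":1},{"tx":0,"ty":0.3,"tz":-0.4,"turn":0.22,"gripper":1},{"tx":0,"ty":0.4,"tz":-0.4,"turn":0.33,"gripper":1},{"tx":0,"ty":0.5,"tz":-0.4,"turn":0.44,"gripper":1},{"tx":0,"ty":0.6,"tz":-0.4,"turn":0.55,"gripper":1},{"tx":0,"ty":0.7,"tz":-0.4,"turn":0.66,"gripper":1},{"tx":0,"ty":0.78,"tz":-0.4,"turn":0.77,"gripper":1},{"tx":0,"ty":0.78,"tz":-0.4,"turn":0.88,"gripper":1},{"tx":0,"ty":0.78,"tz":-0.4,"turn":1,"gripper":1},{"tx":0,"ty":0.78,"tz":-0.4,"turn":1,"gripper":1}]'
python3 - <<'E'
from h import *
snap('wrist','w5.png',s=1.5)
E
```

```text
time: 16.9
position: [501.3, 312.0, 174.6]
time: 18.15
position: [496.7, 388.3, 209.3]
eef_rot: [-2.192, -2.25, 0.003]
ft_force: [0.2, 0.0, 0.7]
grip_width: 1.0
grasp_force: 0.0
```

View pics/w5.png

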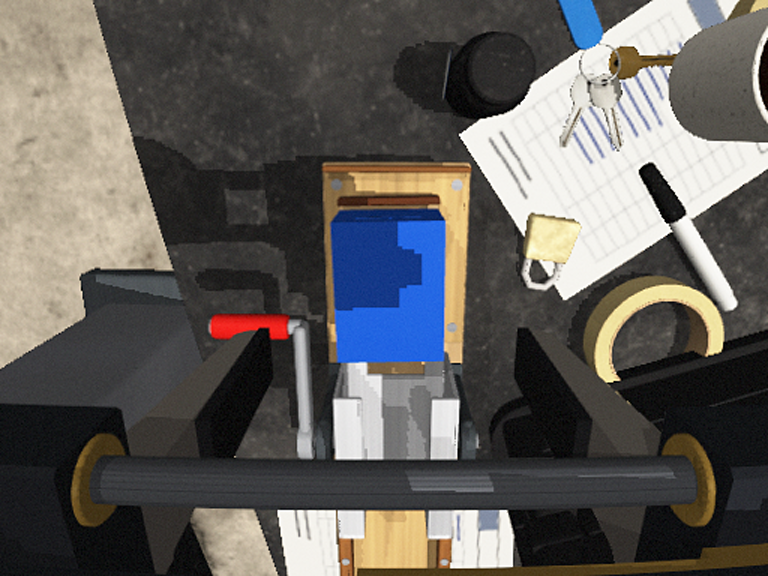

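The blue mould's top face is at (332,221), (445,221), (444,362) and (337,362), standing on the out-bed clear of the cage.

Run:
```python
from h import *
b=unproj('wrist',np.array([(332,221),(445,221),(444,362),(337,362)])/1.5,103.5).round(1);print(b,b.mean(0),monitor.get_state()['position'])
```

```text
[[464.4 424.1 103.5]
 [524.3 425.8 103.5]
 [528.5 344.1 103.5]
 [466.8 342.3 103.5]] [496.    384.075 103.5  ] [496.75995215 388.36536892 209.50917973]
```

```bash
python3 -m handwheel '[{"tx":-0.035,"ty":-0.007,"tz":0.4,"turn":0,"gripper":1},{"tx":-0.035,"ty":-0.007,"tz":0.8,"turn":0,"gripper":1},{"tx":-0.035,"ty":-0.007,"tz":0.9,"turn":0,"gripper":1},{"tx":-0.035,"ty":-0.007,"tz":0.9,"turn":0,"gripper":1}]' |head -2
python3 -m handwheel '[{"tx":0,"ty":0,"tz":0.15,"turn":0,"gripper":1},{"tx":0,"ty":0,"tz":0.28,"turn":0,"gripper":1},{"tx":0,"ty":0,"tz":0.28,"turn":0,"gripper":1},{"tx":0,"ty":0,"tz":0.28,"turn":0,"gripper":0.2},{"tx":0,"ty":0,"tz":0.28,"turn":0,"gripper":0.2},{"tx":0,"ty":0,"tz":0.28,"turn":0,"gripper":0.2},{"tx":0,"ty":0,"tz":0.28,"turn":0,"gripper":0.2},{"tx":0,"ty":0,"tz":0.28,"turn":0,"gripper":0.2}]' 25
```

```text
time: 18.7
position: [496.5, 385.1, 120.5]
time: 19.7
position: [496.1, 385.3, 92.9]
eef_rot: [-2.193, -2.249, 0.001]
ft_force: [-4.5, 0.5, 5.6]
grip_width: 0.667
grasp_force: 24.9
```

```bash
python3 -m handwheel '[{"tx":0,"ty":0,"tz":-0.04,"turn":0,"gripper":0.2},{"tx":0,"ty":0,"tz":-0.1,"turn":0,"gripper":0.2},{"tx":0,"ty":0,"tz":-0.18,"turn":0,"gripper":0.2},{"tx":0,"ty":0,"tz":-0.26,"turn":0,"gripper":0.2},{"tx":0,"ty":0,"tz":-0.34,"turn":0,"gripper":0.2},{"tx":0,"ty":0,"tz":-0.42,"turn":0,"gripper":0.2},{"tx":0,"ty":0,"tz":-0.5,"turn":0,"gripper":0.2},{"tx":0,"ty":0,"tz":-0.6,"turn":0,"gripper":0.2},{"tx":0,"ty":0,"tz":-0.75,"turn":0,"gripper":0.2},{"tx":0,"ty":0,"tz":-1,"turn":0,"gripper":0.2},{"tx":0,"ty":0,"tz":-1,"turn":0,"gripper":0.2}]'
python3 -m handwheel '[{"tx":0,"ty":0,"tz":-0.4,"turn":0,"gripper":0.2},{"tx":0,"ty":0,"tz":-0.7,"turn":0,"gripper":0.2},{"tx":0,"ty":0,"tz":-0.7,"turn":0,"gripper":0.2}]'
python3 - <<'E'
from h import *
snap('scene','s2.png',(170,150,270,240),6)
E
```

```text
time: 21.08
position: [497.7, 386.1, 195.1]
eef_rot: [2.193, 2.249, 0.007]
ft_force: [0.8, 0.1, -2.6]
grip_width: 0.663
grasp_force: 24.9
time: 21.45
position: [497.4, 385.9, 264.1]
eef_rot: [2.193, 2.249, 0.006]
ft_force: [0.4, -0.4, -2.9]
grip_width: 0.66
grasp_force: 24.9
```

View pics/s2.png

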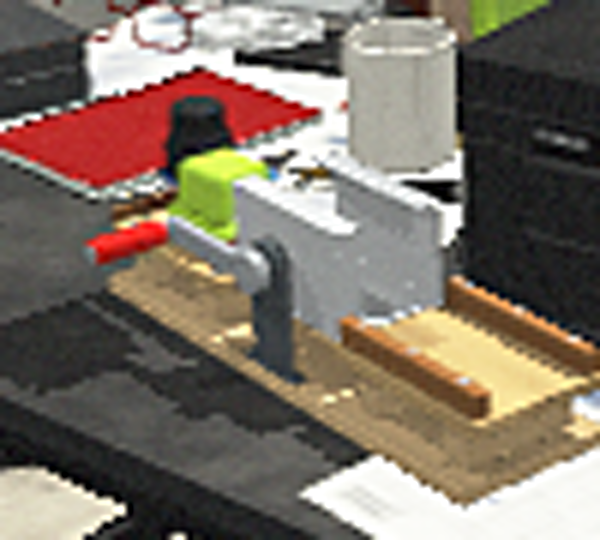

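The green casting is standing on the out-bed at crop (215,190), and about 2.6 N of mould weight hangs in the gripper. Now I'll carry it in a straight line to the mat.

```bash
for i in 1 2 3 4 5 6; do python3 -m handwheel '[{"tx":-0.42,"ty":0.017,"tz":0,"turn":0,"gripper":0.2},{"tx":-0.84,"ty":0.034,"tz":0,"turn":0,"gripper":0.2},{"tx":-0.84,"ty":0.034,"tz":0,"turn":0,"gripper":0.2}]'|sed -n 2p; done
python3 -m handwheel '[{"tx":0,"ty":0,"tz":0,"turn":0,"gripper":0.2},{"tx":0,"ty":0,"tz":0,"turn":0,"gripper":0.2}]'
```

```text
position: [501.1, 298.5, 260.3]
position: [507.0, 215.8, 261.1]
position: [512.9, 132.7, 261.6]
position: [518.8, 49.2, 261.9]
position: [524.6, -34.3, 262.1]
position: [530.3, -118.0, 262.1]
time: 24.0
position: [529.8, -116.4, 262.4]
eef_rot: [-2.191, -2.25, -0.0]
ft_force: [0.6, -0.5, -2.5]
grip_width: 0.663
grasp_force: 24.9
```

```bash
for i in 1 2; do python3 -m handwheel '[{"tx":0,"ty":0,"tz":0.4,"turn":0,"gripper":0.2},{"tx":0,"ty":0,"tz":0.8,"turn":0,"gripper":0.2},{"tx":0,"ty":0,"tz":1,"turn":0,"gripper":0.2},{"tx":0,"ty":0,"tz":1,"turn":0,"gripper":0.2}]'|sed -n 2p; done
python3 -m handwheel '[{"tx":0,"ty":0,"tz":0.05,"turn":0,"gripper":0.2},{"tx":0,"ty":0,"tz":0.1,"turn":0,"gripper":0.2},{"tx":0,"ty":0,"tz":0.15,"turn":0,"gripper":0.2},{"tx":0,"ty":0,"tz":0.18,"turn":0,"gripper":0.2},{"tx":0,"ty":0,"tz":0.18,"turn":0,"gripper":0.2}]'
```

```text
position: [528.6, -116.9, 161.3]
position: [529.6, -117.6, 62.5]
time: 25.62
position: [529.5, -118.1, 44.4]
eef_rot: [-2.193, -2.249, 0.0]
ft_force: [0.4, 0.2, -3.3]
grip_width: 0.665
grasp_force: 24.9
```

```bash
python3 -m handwheel '[{"tx":0,"ty":0,"tz":0.015,"turn":0,"gripper":0.2},{"tx":0,"ty":0,"tz":0.03,"turn":0,"gripper":0.2},{"tx":0,"ty":0,"tz":0.03,"turn":0,"gripper":0.2}]'
```

```text
time: 26.0
position: [529.6, -118.1, 41.5]
eef_rot: [2.193, 2.249, -0.0]
ft_force: [-0.0, 0.5, -3.1]
grip_width: 0.662
grasp_force: 24.9
```

```bash
python3 -m handwheel '[{"tx":0,"ty":0,"tz":0.01,"turn":0,"gripper":0.2},{"tx":0,"ty":0,"tz":0.015,"turn":0,"gripper":0.2},{"tx":0,"ty":0,"tz":0.015,"turn":0,"gripper":0.2}]'
```

```text
time: 26.38
position: [529.7, -118.2, 41.4]
eef_rot: [2.193, 2.249, 0.0]
ft_force: [-4.7, 1.4, 14.4]
grip_width: 0.663
grasp_force: 24.9
```

Touching down, with 14 N upward. I'll release, rise straight up, and check from above.

```bash
python3 -m handwheel '[{"tx":0,"ty":0,"tz":-0.005,"turn":0,"gripper":0.5},{"tx":0,"ty":0,"tz":-0.005,"turn":0,"gripper":0.8},{"tx":0,"ty":0,"tz":-0.005,"turn":0,"gripper":0.8},{"tx":0,"ty":0,"tz":-0.1,"turn":0,"gripper":0.8},{"tx":0,"ty":0,"tz":-0.5,"turn":0,"gripper":0.8},{"tx":0,"ty":0,"tz":-1,"turn":0,"gripper":0.8},{"tx":0,"ty":0,"tz":-1,"turn":0,"gripper":0.8}]'
python3 -m handwheel '[{"tx":0,"ty":-0.5,"tz":-0.4,"turn":0,"gripper":0.8},{"tx":0,"ty":-1,"tz":-0.8,"turn":0,"gripper":0.8},{"tx":0,"ty":-1,"tz":-0.8,"turn":0,"gripper":0.8},{"tx":0,"ty":-1,"tz":-0.8,"turn":0,"gripper":0.8},{"tx":0,"ty":-1,"tz":-0.8,"turn":0,"gripper":0.8}]'
python3 - <<'E'
from h import *
for cn,lo,hi,z in(('mould',(105,80,40),(130,255,255),52),('casting',(32,120,60),(48,255,255),97.5)):
  for n in('top','wrist','scene'):
    im=imaging.get_image(n)
    m=cv2.inRange(cv2.cvtColor(im,cv2.COLOR_RGB2HSV),lo,hi)
    k,l,st,c=cv2.connectedComponentsWithStats(m)
    for i in range(1,k):
        if st[i,4]>60: print(cn,n,st[i],c[i].round(),unproj(n,[c[i]],z).round(1))
c=info('wrist')[2][:3,3];print(c)
E
```

```text
time: 27.25
position: [532.3, -118.7, 144.3]
eef_rot: [2.189, 2.245, 0.006]
ft_force: [-0.3, -0.2, -0.3]
grip_width: 0.903
grasp_force: 0.0
time: 27.88
position: [430.1, -120.6, 219.1]
eef_rot: [-2.192, -2.249, 0.001]
ft_force: [0.1, -0.0, -0.1]
grip_width: 0.899
grasp_force: 0.0
mould top [118 149  17  13 134] [126. 155.] [[611.1 539.7  52. ]]
mould top [360 179  35  25 793] [376. 191.] [[ 528.5 -113.1   52. ]]
mould top [425 346  74  28 488] [463. 355.] [[ 117.3 -334.9   52. ]]
mould wrist [ 322  130   73   84 5617] [357. 171.] [[ 526.1 -114.7   52. ]]
mould scene [298 232  38  34 882] [316. 248.] [[ 500.4 -143.8   52. ]]
casting top [171 191  26  20 489] [184. 201.] [[491.9 375.1  97.5]]
casting scene [ 248   97   35   59 1535] [263. 123.] [[1168.   857.6   97.5]]
casting scene [373 128  16  11 130] [381. 133.] [[1487.4  306.2   97.5]]
casting scene [198 174  17  16 138] [205. 181.] [[464.3 349.   97.5]]
[428.95665447 -41.61178967 373.55175667]
```

```bash
python3 -c "
from cell import workorder
print(workorder.close_job())"
```

```text
the job is handed in; nothing more can be done
None
```

I handed the job in after about 28 s on the robot's clock, without seeing a verdict: the casting stands on the board on the out-bed, the mould is about 3 mm from the middle of the mat by camera, the cage went over to its far stop, and nothing went near the tape measure, bottle or padlock.

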